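# Rake loose optical posts into parallel rows

### The job

Take the small rake off its barbed hook (raise it clear of the barb, then draw it off over the tip), and use it to comb the three steel posts scattered in the tray into parallel rows lying side by side against the raised fence; press the row gently with the rake until it is felt to be tight against the fence. Touch the posts only with the rake, then stand the rake upright on its tines on the bare table, outside the tray, and let go. Leave the dish, the bottle and the canister where they are.

Things in the scene. Friction and masses are not known exactly. Their poses are not given: they have to be found in the camera images.
- rake: hand rake, 0.16 kg, 122 mm tall. Origin: middle of the tine tips; z up the grip, x along the head; it rakes along y. Five tines 8 (x) x 14 (y) x 22 (z) mm, 22 mm apart along x; head bar 98 (x) x 16 (y) mm at z 20 to 32. It hangs upright with axes parallel to the stand's, tips 35 mm over the table, and put down upright on its tines it stands by itself
- rake_grip (a point): centre of the rake's black grip, 97 mm above the tine tips: a flat-sided bar 22 (x) x 14 (y) mm, from 70 to 122 mm above the tips; grasp it across its y, from above
- rake_window (a point): middle of the rake's window, through which the hook passes: open along the rake's x, 22 mm wide in y, from 36 to 62 mm above the tine tips; its frame is 12 mm deep in x, 34 mm wide in y, and reaches up to the grip at 70 mm
- stand: fixed stand with barbed hook. Origin: on the table, under the seat of the hook where the rake hangs. Its post (12.7 mm thick with a 24 mm collar, 108 mm tall, foot 40 x 90 mm) stands 85 mm from the origin along +x; a 6 mm round arm runs from it along -x, its axis 94 mm above the table, to the barb
- barb_tip (a point): tip of the barb on the end of the hook: the arm ends 24 mm in front (-x) of the seat, where the barb turns up and back. This point is the barb's top, 14 mm above the arm's axis. To free the rake raise it 14 to 20 mm from where it hangs, then draw it along -x of the stand by more than 80 mm before raising it further (its head passes under the arm)
- tray: fixed flat steel tray, 146 (x) x 206 (y) mm outside. Origin: middle of its underside. Floor's upper face 5 mm above the table; lips 6 mm thick on the +x, -x and +y sides rise to 12 mm above the table; the fence closes the -y side. The front strip of the table (x 0.39 to 0.45 m, y 0.01 to 0.11 m), between tray and stand, is bare; a thin fixed lead lies on the table behind it
- fence: raised aluminium fence of the tray, 146 (x) x 8 (y) mm, 20 mm high, fixed along the tray's -y edge. Origin: middle of its underside; the posts belong against its +y face, 4 mm from its middle
- rod0: plain round steel post, 12 mm thick, 110 mm long, 0.09 kg, polished, lying in the tray and free to roll; squeezed hard or fast in the row it can ride up on its neighbour. Origin: its centre, on its axis, half-way along; x is its long axis
- rod1: plain round steel post, 12 mm thick, 110 mm long, 0.09 kg, polished, lying in the tray and free to roll; squeezed hard or fast in the row it can ride up on its neighbour. Origin: its centre, on its axis, half-way along; x is its long axis
- rod2: plain round steel post, 12 mm thick, 110 mm long, 0.09 kg, polished, lying in the tray and free to roll; squeezed hard or fast in the row it can ride up on its neighbour. Origin: its centre, on its axis, half-way along; x is its long axis
- glass_dish_0: covered glass dish, 38 mm across, 11 mm high, a bystander. Origin: centre of its underside
- immersion_oil: amber dropper bottle, 30 mm across, 86 mm high, a bystander. Origin: centre of its underside
- canister: clear lens canister with black screw lid, 51 mm across, 71 mm high, a bystander. Origin: centre of its underside
Not all that is in view belongs to the job. There is more than one size of the rake; the one meant has the size given above.

How it is judged:
On the way, in this order (a step that is already met when the one before it is completed fails the run):
1. the rake is held, clear of its hook (x of rake in the frame of stand below -0.07 m and contact force between rake and stand below 0.05 N and contact force between the fingers and rake above 1 N), for 0.1 s.
2. all three posts lie in parallel rows by the fence and the held rake presses the row against the fence (at least 1.5 N on the fence) (y of rod0 in the frame of tray between -0.1 and -0.059 m and z of rod0 in the frame of tray between 0.007 and 0.015 m and angle between the x axis of each of rod0, rod1, rod2 and the x axis of tray, either way round below 0.1 rad and y of rod1 in the frame of tray between -0.1 and -0.059 m and z of rod1 in the frame of tray between 0.007 and 0.015 m and y of rod2 in the frame of tray between -0.1 and -0.059 m and z of rod2 in the frame of tray between 0.007 and 0.015 m and contact force between fence and anything else above 1.5 N and contact force between the fingers and rake above 1 N), for 0.1 s.
At the end, for the whole second after the job is handed in: Posts at rest on the tray floor, side by side against the fence, within 0.10 rad of it, every centre within 36 mm of its face (tight: 30). Rake upright within 0.12 rad and still on its tines on the table, touching neither tray, stand nor posts (y of rod0 in the frame of tray between -0.1 and -0.059 m and z of rod0 in the frame of tray between 0.007 and 0.015 m and angle between the x axis of each of rod0, rod1, rod2 and the x axis of tray, either way round below 0.1 rad and y of rod1 in the frame of tray between -0.1 and -0.059 m and z of rod1 in the frame of tray between 0.007 and 0.015 m and y of rod2 in the frame of tray between -0.1 and -0.059 m and z of rod2 in the frame of tray between 0.007 and 0.015 m and linear speed of each of rod0, rod1, rod2, rake below 0.02 m/s and contact force between each of rod0, rod1, rod2 and rake below 0.05 N and height (world z) of rake between -0.003 and 0.004 m and angle between rake's own z axis and vertical below 0.12 rad and contact force between rake and tray below 0.05 N and contact force between rake and stand below 0.05 N).
It fails at once if a post is touched by the robot itself (contact force between any of the fingers, the arm and rod0 above 0.5 N or contact force between any of the fingers, the arm and rod1 above 0.5 N or contact force between any of the fingers, the arm and rod2 above 0.5 N).
It fails at once if the fence is pressed with more than 40 N (contact force between fence and anything else above 40 N).
It fails at once if the rake is pressed onto the tray, or rammed into it, with more than 60 N (contact force between rake and tray above 60 N).
It fails at once if the hook is wrenched with more than 40 N (contact force between rake and stand above 40 N).
It fails at once if the dish, the bottle or the canister is moved by more than 20 mm (distance of any of glass_dish_0, immersion_oil, canister from where it was at the start of the episode above 0.02 m).
It also fails if it takes over 67 s, if anything falls off the work surface, if the arm or the gripper's body presses on something with over 40 N, if the wrist force passes 120 N, or if a joint passes its speed limit or range.

### The arm

A 6-joint arm with a two-finger parallel gripper is mounted at the origin on a cart in front of the work surface, level with it; the furniture and walls round the work are solid. World frame = base frame: x ahead of the robot, y to its left, z up, the work surface at z = 0. Lengths are in m, angles in rad, forces in N, time in s.
With the tool pointing down it reaches from about 0.4 to 0.825 m from the base axis. Payload 7 kg.
Tool frame: the origin (TCP) lies midway between the tips of the shut fingers; the grasp point (between the pads) lies 19 mm behind it; z points along the fingers, y is the line along which they close (so a half turn about z gives the same grasp; the last joint's range is limited). The gripper opens to 88 mm and grips with 3 to 60 N. Pads are 19 mm wide; open, the fingers measure 130 mm over their backs; the gripper's body (78 mm by 193 mm) begins 47 mm behind the grasp point.
Start: joints at [-0.863, 0.359, 0.012, 0, -1.224, -0.288], TCP at [0.275, -0.616, 0.227] pointing down, gripper open.
Joint ranges: [-3.07, 3.07], [-1.43, 2.12], [-1.02, 1.25], [-3.03, 1.67], [-3.05, -0], [-3.03, 3.03]. Speed limits (rad/s): [2.39, 2.39, 3.01, 3.14, 3.14, 3.14].

### API

Orientations are given as [roll, pitch, yaw] about the fixed x, y, z axes, in that order (R = Rz(yaw) Ry(pitch) Rx(roll)).
In Python, from station import get_state, grab_frame, calibration, job_done, boxes_of, regions_of, spot_point gives the robot as it stands. The module is installed in compiled form; this text tells all that it offers.
- The arm moves only by the tool arm_command, never from a script. Its argument "commands" is a list of rows, each an object of numbers: "tx", "ty", "tz": the shift along the tool's x, y, z each as a share of 25 cm, from -1 to 1; "twist": the turn about the tool's z as a share of 180 degrees, from -1 to 1. A call has exactly 8 rows; each row is the pose to reach, as a shift and turn from the pose commanded when the call began, along the tool's axes at that moment, turning the shorter way round; what a row does not reach only later rows make up. A row lasts 1/12 s, in which the tool goes at most 41.7 mm and 7.16 degrees, less where a joint would pass 70% of its speed; a pose out of reach is approached as far as the arm can. A call with a number of a shift or a turn outside -1 to 1 is refused whole. A call with a gripper value outside its range is refused whole. "claw" is the opening, from 0 (shut) to 1 (fully open), set as the call begins (left out, the last holds). The fingers move at their own pace and stop on an object; "grip_force" is the grip in N (left out, the last holds). Time passes only in rows, so rows that repeat a pose let the fingers close, or fill a call up. It gives the time, the measured TCP pose, the force, the opening and the grip force at its end, in the units of the state.
- get_state(): the state, without advancing time (a new reading comes with each control period).
- grab_frame(name): name is "scene" or "top" or "wrist"; returns the picture (480x640x3 uint8, red, green, blue); there is no depth.
- calibration(name): a dict with "camera_matrix" (3x3 intrinsics, pixels), "extrinsics" (4x4, takes a point from camera to world coordinates). Camera axes: x right, y down, z forward; pixel columns grow to the right and rows downward; lengths in m; the calibration is good to about 2 mm. A picture is of the moment at which its call begins: read the wrist's pose just before it. calibration takes no time and is no camera call; for the wrist camera it gives the pose at the moment of the call.
- job_done(): hands the job in; it is judged then, once.
Trained networks look in the newest picture that a camera, given by its name, has taken for a name from the list of things; names that differ only in an ending like _2 or _b are one class to them, and where a whole thing is asked for, a point or a joint stands for the part that bears it (a point fixed in the world has none). Each returns a list of dicts, best first, with "score" (0 to 1); they miss things now and then, are a little off and sometimes report something else, mostly with a low value. They report only what shows in the picture. A call takes as long as a camera call. They do not tell look-alikes from the thing itself.
- boxes_of(query, camera): "rect" ([left, top, right, bottom] in pixels, round what is visible of it).
- regions_of(query, camera): "region" (480x640 bool, what is visible of it) and "rect" ([left, top, right, bottom] in pixels, round what is visible of it).
- spot_point(query, camera): "uv" ([column, row] in pixels: a listed point, or the origin of a listed thing).
The state is a dict: "t": time; "q": joint angles; "qd": joint speeds; "joint_efforts": joint torques, N m; "eef_pos": TCP position; "ee_rot": TCP orientation; "force": force on the tool from outside, world axes, zero at the start; "moment": the same for the moment, N m; "width": finger opening in m; "gripper_force": force on a finger pad.
Only numpy, scipy, OpenCV 4.12 (cv2) and the standard library are available. Lean on these libraries where they do the work, as an engineer would, in place of code of your own. Each camera call takes 0.05 s, during which the arm holds its last target. There are 200 camera calls.

## Working session

There is one attempt and no reset: what is moved stays moved. The work goes in short steps, Python scripts to look and compute and a tool call to move; the robot and the scene stay as the last step left them, time stands still between calls to the robot, and variables do not carry over. Pictures are saved under pics/ and viewed, at most 10 in all, crops included, and the job is handed in when it is done.

Besides the shell and the picture viewer there is one more tool, called after "Call:" in YAML: its name, and indented under it one key for each argument. arm_command: Moves the arm, as the interface text tells. Shift numbers are shares of 25 cm and turn numbers shares of 180 degrees, none past 1 either way. Its arguments: {"type":"object","properties":{"commands":{"type":"array"},"claw":{"type":"number"},"grip_force":{"type":"number"}},"required":["commands"]}

```bash
mkdir -p pics; python3 - <<'E'
from station import *
import cv2,numpy as np
s=get_state();print(s['t'],s['eef_pos'],s['ee_rot'],s['force'],s['width'])
for c in ['scene','top']:
    f=grab_frame(c);cv2.imwrite(f'pics/{c}0.png',f[:,:,::-1])
    k=calibration(c);print(c,np.round(k['camera_matrix'],1).tolist(),np.round(k['extrinsics'],3).tolist())
    for q in ['rake_grip','rake','barb_tip','stand','tray','fence','rod0','glass_dish_0','immersion_oil','canister']:
        print(q,[(np.round(d['uv']).tolist(),round(d['score'],2)) for d in spot_point(q,c)[:4]])
E
```

```text
0.0 [ 0.2748859  -0.61596576  0.22560573] [ 3.13994198e+00 -1.73264631e-04 -2.72191715e+00] [ 0.48911177 -0.30022336  0.06534803] 0.08766593599736451
scene [[451.9, 0.0, 321.0], [0.0, 451.9, 242.4], [0.0, 0.0, 1.0]] [[0.734, -0.386, 0.559, -0.177], [-0.679, -0.406, 0.612, -0.709], [-0.01, -0.828, -0.56, 0.762], [0.0, 0.0, 0.0, 1.0]]
rake_grip [([228.0, 206.0], 0.69), ([244.0, 200.0], 0.58)]
rake [([227.0, 223.0], 0.76), ([253.0, 226.0], 0.69), ([368.0, 293.0], 0.54)]
barb_tip [([243.0, 211.0], 0.83)]
stand [([251.0, 234.0], 0.84)]
tray [([251.0, 236.0], 0.27)]
fence [([390.0, 312.0], 0.59), ([366.0, 294.0], 0.5)]
rod0 [([369.0, 293.0], 0.55), ([348.0, 284.0], 0.54), ([382.0, 305.0], 0.45)]
glass_dish_0 [([434.0, 371.0], 0.8)]
immersion_oil [([453.0, 346.0], 0.54)]
canister [([306.0, 241.0], 0.63), ([247.0, 201.0], 0.59)]
top [[447.6, 0.0, 317.0], [0.0, 447.6, 238.2], [0.0, 0.0, 1.0]] [[0.001, -0.996, 0.087, 0.409], [-1.0, -0.002, -0.009, 0.019], [0.009, -0.087, -0.996, 1.117], [0.0, 0.0, 0.0, 1.0]]
rake_grip [([186.0, 265.0], 0.96), ([144.0, 263.0], 0.62)]
rake [([200.0, 260.0], 0.95), ([474.0, 236.0], 0.68), ([151.0, 263.0], 0.48)]
barb_tip [([195.0, 267.0], 0.67), ([256.0, 217.0], 0.22)]
stand [([204.0, 264.0], 0.93), ([193.0, 264.0], 0.3)]
tray [([356.0, 248.0], 0.73), ([369.0, 246.0], 0.57)]
fence [([407.0, 237.0], 0.53)]
rod0 [([395.0, 242.0], 0.61), ([377.0, 242.0], 0.55), ([357.0, 248.0], 0.45)]
glass_dish_0 [([481.0, 270.0], 0.46)]
immersion_oil [([473.0, 236.0], 0.58), ([186.0, 264.0], 0.58)]
canister [([258.0, 217.0], 0.85)]
```

View pics/top0.png

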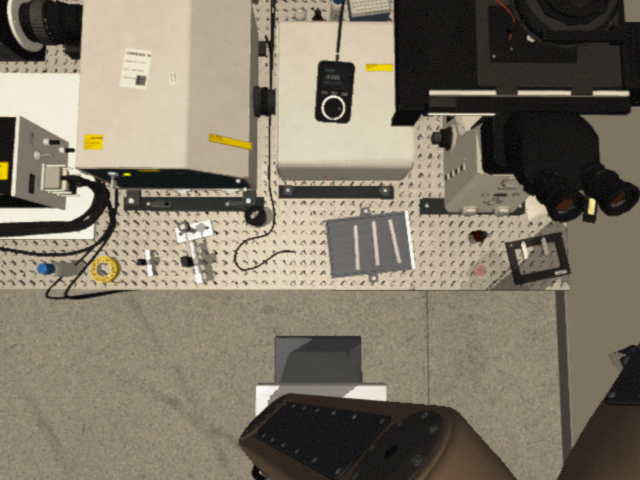

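View pics/scene0.png

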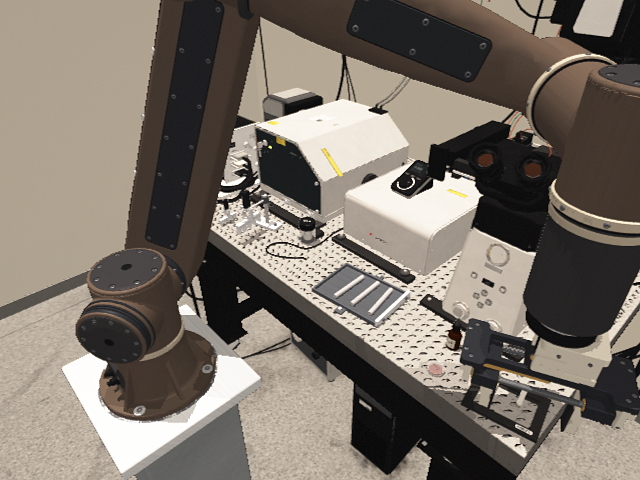

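View 3.

Top view: the tray is at (370,245) with its fence on the right edge. The stand's foot is at (193,230), and there are rake candidates at (195,262) and (150,263). I'll confirm which one in an enlarged crop.

```bash
python3 - <<'E'
import cv2,numpy as np
a=cv2.imread('pics/top0.png')[205:305,125:235];a=cv2.resize(a,None,fx=5,fy=5,interpolation=cv2.INTER_CUBIC)[:500,:450]
b=cv2.imread('pics/scene0.png')[165:265,205:275];b=cv2.resize(b,None,fx=5,fy=5,interpolation=cv2.INTER_CUBIC)[:,:350]
cv2.imwrite('pics/c1.png',np.hstack([a,b]))
E
```

```text
(no output)
```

View pics/c1.png

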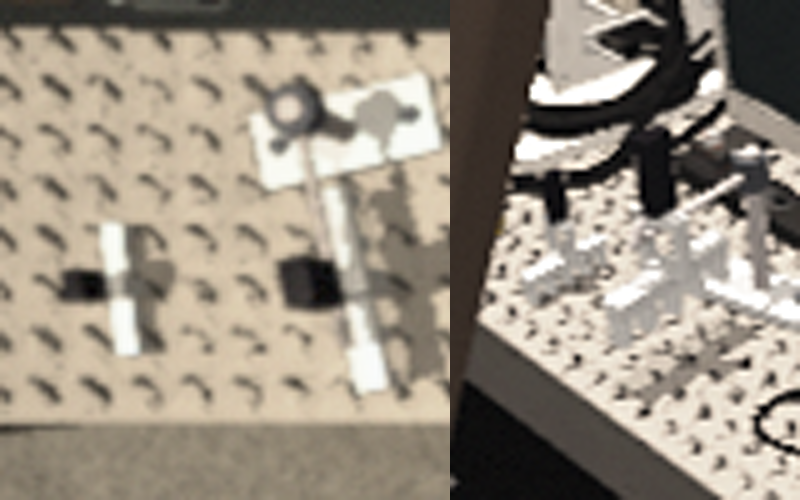

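The crop shows two rakes. The one at (150,263) stands on the table and has a short head of about 26 px (~60 mm). The one at (195,262) hangs on the hook and its head of about 42 px (~98 mm) fits the size given, so it's the one meant.

```bash
cat > h.py <<'E'
from station import *
import numpy as np,cv2
from scipy.spatial.transform import Rotation as R
def ray(c,uv,z,k=None):
    k=k or calibration(c);E=np.array(k['extrinsics']);d=E[:3,:3]@np.linalg.inv(k['camera_matrix'])@[uv[0],uv[1],1]
    return E[:3,3]+d*(z-E[2,3])/d[2]
def proj(c,p,k=None):
    k=k or calibration(c);E=np.array(k['extrinsics']);q=E[:3,:3].T@(np.array(p)-E[:3,3]);u=np.array(k['camera_matrix'])@q;return u[:2]/u[2]
def go(p,yaw=None):
    "print tool-frame shift/twist shares to reach TCP p, tool down at yaw"
    s=get_state();M=R.from_euler('xyz',s['ee_rot']);d=M.inv().apply(np.array(p)-s['eef_pos'])/.25
    w=0
    if yaw is not None: w=-((yaw-s['ee_rot'][2]+np.pi)%(2*np.pi)-np.pi)/np.pi
    print('t',round(s['t'],2),'pos',np.round(s['eef_pos'],4),'rot',np.round(s['ee_rot'],3),'F',np.round(s['force'],1),'w',round(s['width'],4));print('shift',np.round(d,3),'twist',round(w,3))
E
python3 - <<'E'
from h import *
P=lambda n,uv,z:print(n,np.round(ray('top',uv,z),3))
P('posttop',(184,226),.108);P('grip',(186,265),.132)
P('head+',(192,242),.067);P('head-',(199,281),.067)
for n,a in dict(lipTL=(327,220),lipBL=(332,277),fT=(408,211),fB=(413,272),A1=(354,223),A2=(358,267),B1=(374,222),B2=(380,264),C1=(390,220),C2=(399,262)).items():P(n,a,.012)
P('edge',(300,291),0);P('dish',(481,270),0);P('bottle',(474,236),.08);P('can',(256,215),.07);P('lead',(290,251),0);P('lead2',(240,265),0);P('micro',(445,205),0);P('box',(345,195),0)
go([.41,.28,.26],.17)
E
```

```text
posttop [0.525 0.31  0.108]
grip [0.436 0.297 0.132]
head+ [0.492 0.302 0.067]
head- [0.401 0.284 0.067]
lipTL [ 0.552 -0.016  0.012]
lipBL [ 0.411 -0.028  0.012]
fT [ 0.575 -0.218  0.012]
fB [ 0.423 -0.228  0.012]
A1 [ 0.544 -0.083  0.012]
A2 [ 0.435 -0.093  0.012]
B1 [ 0.547 -0.133  0.012]
B2 [ 0.443 -0.147  0.012]
C1 [ 0.552 -0.173  0.012]
C2 [ 0.448 -0.194  0.012]
edge [0.376 0.05  0.   ]
dish [ 0.428 -0.401  0.   ]
bottle [ 0.506 -0.357  0.08 ]
can [0.556 0.153 0.07 ]
lead [0.475 0.076 0.   ]
lead2 [0.44 0.2  0.  ]
micro [ 0.592 -0.315  0.   ]
box [ 0.617 -0.062  0.   ]
t 1.1 pos [ 0.2751 -0.6164  0.2266] rot [ 3.142 -0.    -2.722] F [ 0.1 -0.3  0.1] w 0.0874
shift [-1.954  3.054 -0.134] twist -0.92
```

Call:
arm_command:
  commands:
    - {"tx": -0.64,"ty": 0.75,"tz": -0.1,"twist": -0.318}
    - {"tx": -0.64,"ty": 0.75,"tz": -0.1,"twist": -0.318}
    - {"tx": -0.64,"ty": 0.75,"tz": -0.1,"twist": -0.318}
    - {"tx": -0.64,"ty": 0.75,"tz": -0.1,"twist": -0.318}
    - {"tx": -0.64,"ty": 0.75,"tz": -0.1,"twist": -0.318}
    - {"tx": -0.64,"ty": 0.75,"tz": -0.1,"twist": -0.318}
    - {"tx": -0.64,"ty": 0.75,"tz": -0.1,"twist": -0.318}
    - {"tx": -0.64,"ty": 0.75,"tz": -0.1,"twist": -0.318}
  claw: 0.6
  grip_force: 40

```text
t: 1.77
eef_pos: [0.3459, -0.378, 0.2528]
ee_rot: [-3.139, -0.001, -1.712]
force: [0.7, 0.3, -0.2]
width: 0.0526
gripper_force: 0.0
```

Call:
arm_command:
  commands:
    - {"tx": -0.97,"ty": -0.15,"tz": 0,"twist": -0.318}
    - {"tx": -0.97,"ty": -0.15,"tz": 0,"twist": -0.318}
    - {"tx": -0.97,"ty": -0.15,"tz": 0,"twist": -0.318}
    - {"tx": -0.97,"ty": -0.15,"tz": 0,"twist": -0.318}
    - {"tx": -0.97,"ty": -0.15,"tz": 0,"twist": -0.318}
    - {"tx": -0.97,"ty": -0.15,"tz": 0,"twist": -0.318}
    - {"tx": -0.97,"ty": -0.15,"tz": 0,"twist": -0.318}
    - {"tx": -0.97,"ty": -0.15,"tz": 0,"twist": -0.318}

```text
t: 2.43
eef_pos: [0.4193, -0.1437, 0.252]
ee_rot: [-3.141, -0.001, -0.713]
force: [-0.7, -0.3, 0.7]
width: 0.0526
gripper_force: 0.0
```

```bash
python3 - <<'E'
from h import *
f=grab_frame('wrist');cv2.imwrite('pics/w1.png',f[:,:,::-1])
k=calibration('wrist');print(np.round(k['extrinsics'],3).tolist(),np.round(k['camera_matrix'],1).tolist())
go([.41,.2,.253],.19)
go([.41,.06,.253],.19)
E
```

```text
[[-0.648, -0.736, -0.196, 0.473], [-0.761, 0.626, 0.168, -0.189], [-0.001, 0.258, -0.966, 0.409], [0.0, 0.0, 0.0, 1.0]] [[372.3, 0.0, 319.1], [0.0, 372.3, 230.9], [0.0, 0.0, 1.0]]
t 2.48 pos [ 0.4191 -0.1445  0.2519] rot [-3.141e+00 -1.000e-03 -7.050e-01] F [-0.5 -0.2  0.4] w 0.0525
shift [-0.921 -1.026 -0.004] twist -0.285
t 2.48 pos [ 0.4191 -0.1445  0.2519] rot [-3.141e+00 -1.000e-03 -7.050e-01] F [-0.5 -0.2  0.4] w 0.0525
shift [-0.558 -0.599 -0.004] twist -0.285
```

View pics/w1.png

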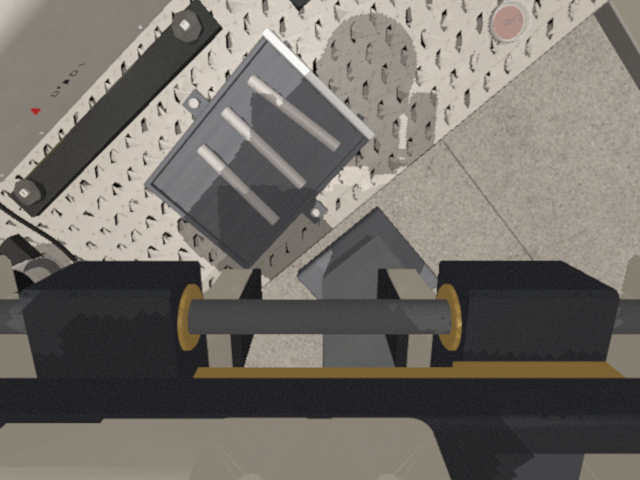

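Wrist view: the tray and its three posts are clear. The fence's outer edge runs (266,32)–(372,138), and the near corners of the tray are (147,186) and (247,268).

Call:
arm_command:
  commands:
    - {"tx": -0.92,"ty": -1.0,"tz": 0,"twist": -0.285}
    - {"tx": -0.92,"ty": -1.0,"tz": 0,"twist": -0.285}
    - {"tx": -0.92,"ty": -1.0,"tz": 0,"twist": -0.285}
    - {"tx": -0.92,"ty": -1.0,"tz": 0,"twist": -0.285}
    - {"tx": -0.92,"ty": -1.0,"tz": 0,"twist": -0.285}
    - {"tx": -0.92,"ty": -1.0,"tz": 0,"twist": -0.285}
    - {"tx": -0.92,"ty": -1.0,"tz": 0,"twist": -0.285}
    - {"tx": -0.92,"ty": -1.0,"tz": 0,"twist": -0.285}

```text
t: 3.15
eef_pos: [0.4114, 0.1891, 0.2521]
ee_rot: [-3.141, -0.001, 0.176]
force: [1.3, -1.0, -0.4]
width: 0.0528
gripper_force: 0.0
```

```bash
python3 - <<'E'
from h import *
# tray from earlier wrist picture
k=dict(camera_matrix=[[372.3,0,319.1],[0,372.3,230.9],[0,0,1]],extrinsics=[[-0.648,-0.736,-0.196,0.473],[-0.761,0.626,0.168,-0.189],[-0.001,0.258,-0.966,0.409],[0,0,0,1]])
for n,uv,z in [('fence+x',(266,32),.02),('fence-x',(372,138),.02),('c+y+x',(147,186),.012),('c+y-x',(247,268),.012),('A1',(201,148),.011),('A2',(275,221),.011),('B1',(226,111),.011),('B2',(301,185),.011),('C1',(252,79),.011),('C2',(336,147),.011)]:
    print(n,np.round(ray('',uv,z,k),3))
f=grab_frame('wrist');cv2.imwrite('pics/w2.png',f[:,:,::-1])
go([.44,.295,.253],.19)
for q in ['rake_grip','barb_tip','stand','rake']:
    print(q,[(np.round(d['uv']).tolist(),round(d['score'],2)) for d in spot_point(q,'wrist')[:3]])
E
```

```text
fence+x [ 0.575 -0.209  0.02 ]
fence-x [ 0.434 -0.225  0.02 ]
c+y+x [ 0.55  -0.012  0.012]
c+y-x [ 0.412 -0.029  0.012]
A1 [ 0.54  -0.084  0.011]
A2 [ 0.432 -0.09   0.011]
B1 [ 0.55  -0.13   0.011]
B2 [ 0.444 -0.138  0.011]
C1 [ 0.555 -0.171  0.011]
C2 [ 0.45  -0.192  0.011]
t 3.2 pos [0.4125 0.1948 0.2519] rot [-3.14e+00 -2.00e-03  1.74e-01] F [1.7 6.4 2.4] w 0.0527
shift [ 0.178 -0.376 -0.003] twist -0.005
rake_grip [([68.0, 124.0], 0.77), ([611.0, 170.0], 0.69), ([183.0, 157.0], 0.61)]
barb_tip [([198.0, 177.0], 0.57)]
stand []
rake [([219.0, 150.0], 0.96), ([108.0, 125.0], 0.85), ([374.0, 58.0], 0.35)]
```

View pics/w2.png

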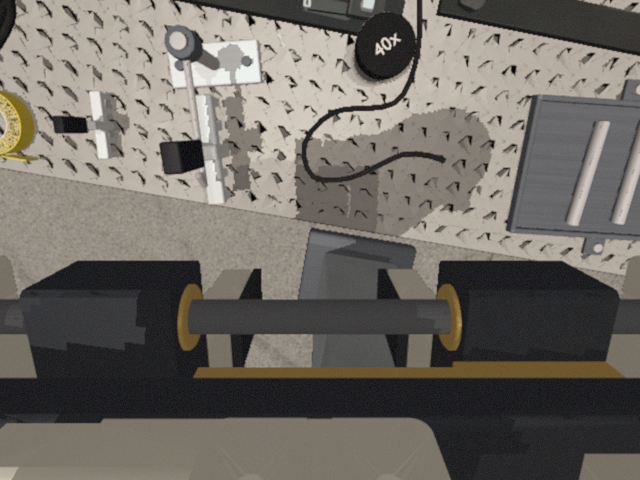

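```bash
python3 - <<'E'
from h import *
k=calibration('wrist')
for n,uv,z in [('post',(181,42),.108),('h+L',(198,95),.067),('h+R',(212,94),.067),('h-L',(208,204),.067),('h-R',(224,202),.067),('gripTL',(160,143),.157),('gripBL',(164,174),.157),('gripTR',(200,140),.105),('gripBR',(203,170),.105),('det',(183,157),.132)]:
    print(n,np.round(ray('wrist',uv,z,k),4))
p=np.array([.440,.294,.132])
print(proj('wrist',p,k))
E
```

```text
post [0.5264 0.3104 0.108 ]
h+L [0.4932 0.3079 0.067 ]
h+R [0.496  0.2961 0.067 ]
h-L [0.3991 0.2906 0.067 ]
h-R [0.4035 0.2761 0.067 ]
gripTL [0.4561 0.3015 0.157 ]
gripBL [0.4362 0.2977 0.157 ]
gripTR [0.4585 0.2915 0.105 ]
gripBR [0.4354 0.2871 0.105 ]
det [0.4464 0.2945 0.132 ]
[183.0534483  165.86724203]
```

Call:
arm_command:
  commands:
    - {"tx": 0.2,"ty": -0.37,"tz": 0,"twist": -0.006}
    - {"tx": 0.2,"ty": -0.37,"tz": 0,"twist": -0.006}
    - {"tx": 0.2,"ty": -0.37,"tz": 0,"twist": -0.006}
    - {"tx": 0.2,"ty": -0.37,"tz": 0,"twist": -0.006}
    - {"tx": 0.2,"ty": -0.37,"tz": 0.1,"twist": -0.006}
    - {"tx": 0.2,"ty": -0.37,"tz": 0.2,"twist": -0.006}
    - {"tx": 0.2,"ty": -0.37,"tz": 0.2,"twist": -0.006}
    - {"tx": 0.2,"ty": -0.37,"tz": 0.2,"twist": -0.006}

```text
t: 4.07
eef_pos: [0.4453, 0.285, 0.2012]
ee_rot: [3.14, 0.002, 0.188]
force: [-0.0, -0.3, 0.5]
width: 0.0526
gripper_force: 0.0
```

```bash
python3 - <<'E'
from h import *
f=grab_frame('wrist');cv2.imwrite('pics/w3.png',f[:,:,::-1])
k=calibration('wrist');go([.446,.294,.116],.195)
print(proj('wrist',[.446,.294,.157]),proj('wrist',[.526,.310,.108]),np.round(np.array(k['extrinsics'])[:3,3],3))
np.save('k3.npy',k['extrinsics'])
E
```

```text
t 4.12 pos [0.446  0.2859 0.2026] rot [ 3.141 -0.     0.189] F [-0.   0.2 -0.2] w 0.0529
shift [ 0.006 -0.032  0.346] twist -0.002
[306.5043868  255.82101418] [306.62812018 111.10531414] [0.515 0.3   0.36 ]
```

View pics/w3.png

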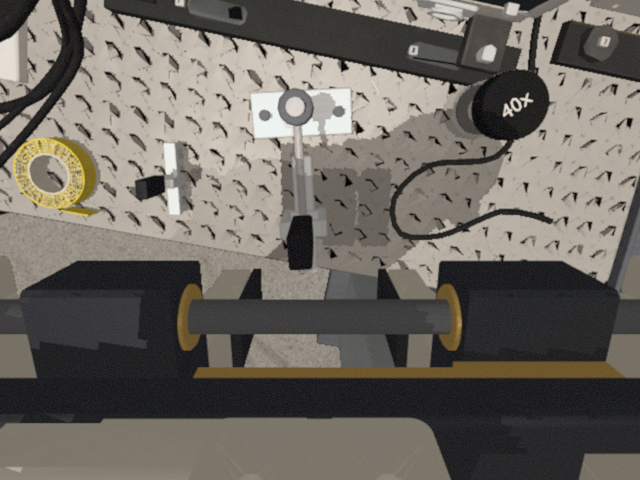

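The post top is at (295,105) and the grip's top face is centred near (301,257), both slightly left of the prediction.

```bash
python3 - <<'E'
from h import *
k=dict(camera_matrix=calibration('wrist')['camera_matrix'],extrinsics=np.load('k3.npy'))
for n,uv,z in [('post',(295,106),.108),('arm1',(297,130),.094),('arm2',(301,185),.094),('grip',(301,257),.157),('gL',(290,245),.157),('gR',(312,245),.157),('gL2',(289,269),.157),('gR2',(313,268),.157),('head',(300,157),.067),('head2',(311,157),.067)]:print(n,np.round(ray('',uv,z,k),4))
E
```

```text
post [0.5277 0.3179 0.108 ]
arm1 [0.5132 0.3149 0.094 ]
arm2 [0.4763 0.3055 0.094 ]
grip [0.4447 0.297  0.157 ]
gL [0.4506 0.3044 0.157 ]
gR [0.453  0.2921 0.157 ]
gL2 [0.4362 0.3025 0.157 ]
gR2 [0.4394 0.289  0.157 ]
head [0.4936 0.3106 0.067 ]
head2 [0.4952 0.3023 0.067 ]
```

Call:
arm_command:
  commands:
    - {"tx": 0.0,"ty": -0.044,"tz": 0,"twist": -0.009}
    - {"tx": 0.0,"ty": -0.044,"tz": 0.1,"twist": -0.009}
    - {"tx": 0.0,"ty": -0.044,"tz": 0.2,"twist": -0.009}
    - {"tx": 0.0,"ty": -0.044,"tz": 0.28,"twist": -0.009}
    - {"tx": 0.0,"ty": -0.044,"tz": 0.345,"twist": -0.009}
    - {"tx": 0.0,"ty": -0.044,"tz": 0.345,"twist": -0.009}
    - {"tx": 0.0,"ty": -0.044,"tz": 0.345,"twist": -0.009}
    - {"tx": 0.0,"ty": -0.044,"tz": 0.345,"twist": -0.009}

```text
t: 4.78
eef_pos: [0.4442, 0.2989, 0.1172]
ee_rot: [-3.14, -0.002, 0.219]
force: [0.1, 0.3, 0.8]
width: 0.0525
gripper_force: 0.0
```

Call:
arm_command:
  commands:
    - {"tx": 0}
    - {"tx": 0}
    - {"tx": 0}
    - {"tx": 0}
    - {"tx": 0}
    - {"tx": 0}
    - {"tx": 0}
    - {"tx": 0}
  claw: 0
  grip_force: 25

```text
invalid input
```

```bash
python3 - <<'E'
from h import *
f=grab_frame('wrist');cv2.imwrite('pics/w4.png',f[:,:,::-1])
go([.445,.297,.132],.215);s=get_state();print(np.round(s['moment'],2),s['gripper_force'])
E
```

```text
t 4.83 pos [0.4442 0.2989 0.1173] rot [-3.14e+00 -3.00e-03  2.19e-01] F [ 1.   0.6 -1.1] w 0.0525
shift [ 0.002  0.008 -0.059] twist 0.001
[-0.15  0.14  0.03] 0.0
```

View pics/w4.png

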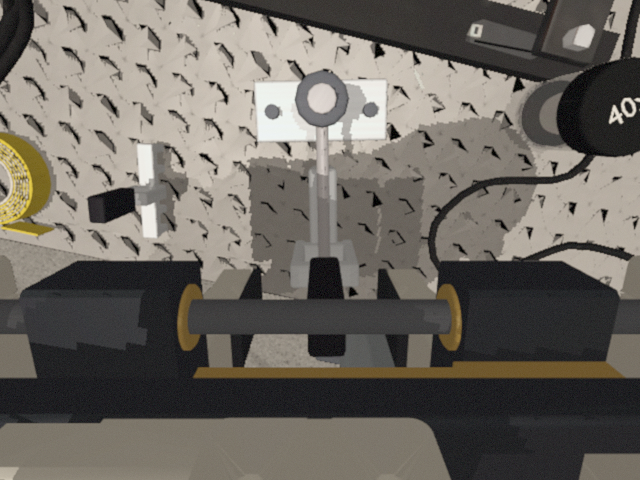

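The grip sits between the pads at about (327,310) and is well aligned with the tool. The second call was refused, since every row needs all fields, so I'll close now.

Call:
arm_command:
  commands:
    - {"tx": 0,"ty": 0.004,"tz": 0,"twist": 0}
    - {"tx": 0,"ty": 0.004,"tz": 0,"twist": 0}
    - {"tx": 0,"ty": 0.004,"tz": 0,"twist": 0}
    - {"tx": 0,"ty": 0.004,"tz": 0,"twist": 0}
    - {"tx": 0,"ty": 0.004,"tz": 0,"twist": 0}
    - {"tx": 0,"ty": 0.004,"tz": 0,"twist": 0}
    - {"tx": 0,"ty": 0.004,"tz": 0,"twist": 0}
    - {"tx": 0,"ty": 0.004,"tz": 0,"twist": 0}
  claw: 0
  grip_force: 30

```text
t: 5.5
eef_pos: [0.4435, 0.2968, 0.1153]
ee_rot: [3.142, 0.0, 0.219]
force: [0.2, -0.1, 0.8]
width: 0.0136
gripper_force: 30.0
```

Call:
arm_command:
  commands:
    - {"tx": 0,"ty": 0,"tz": -0.02,"twist": 0}
    - {"tx": 0,"ty": 0,"tz": -0.04,"twist": 0}
    - {"tx": 0,"ty": 0,"tz": -0.055,"twist": 0}
    - {"tx": 0,"ty": 0,"tz": -0.068,"twist": 0}
    - {"tx": 0,"ty": 0,"tz": -0.068,"twist": 0}
    - {"tx": 0,"ty": 0,"tz": -0.068,"twist": 0}
    - {"tx": 0,"ty": 0,"tz": -0.068,"twist": 0}
    - {"tx": 0,"ty": 0,"tz": -0.068,"twist": 0}

```text
t: 6.17
eef_pos: [0.4434, 0.2967, 0.1321]
ee_rot: [3.141, 0.0, 0.219]
force: [-0.9, -0.0, -1.2]
width: 0.0136
gripper_force: 30.0
```

Call:
arm_command:
  commands:
    - {"tx": -0.05,"ty": 0,"tz": 0,"twist": 0}
    - {"tx": -0.1,"ty": 0,"tz": 0,"twist": 0}
    - {"tx": -0.15,"ty": 0,"tz": 0,"twist": 0}
    - {"tx": -0.2,"ty": 0,"tz": 0,"twist": 0}
    - {"tx": -0.25,"ty": 0,"tz": 0,"twist": 0}
    - {"tx": -0.3,"ty": 0,"tz": 0,"twist": 0}
    - {"tx": -0.35,"ty": 0,"tz": 0,"twist": 0}
    - {"tx": -0.38,"ty": 0,"tz": 0,"twist": 0}

```text
t: 6.83
eef_pos: [0.3491, 0.2757, 0.1324]
ee_rot: [-3.141, 0.0, 0.219]
force: [-0.7, -0.4, -1.8]
width: 0.0139
gripper_force: 30.0
```

The rake is off the hook and held. Next I carry it towards the tray.

Call:
arm_command:
  commands:
    - {"tx": 0,"ty": 0.1,"tz": -0.1,"twist": 0}
    - {"tx": 0,"ty": 0.25,"tz": -0.2,"twist": 0}
    - {"tx": 0.05,"ty": 0.4,"tz": -0.32,"twist": 0.038}
    - {"tx": 0.1,"ty": 0.55,"tz": -0.32,"twist": 0.038}
    - {"tx": 0.16,"ty": 0.7,"tz": -0.32,"twist": 0.038}
    - {"tx": 0.16,"ty": 0.85,"tz": -0.32,"twist": 0.038}
    - {"tx": 0.16,"ty": 1,"tz": -0.32,"twist": 0.038}
    - {"tx": 0.16,"ty": 1,"tz": -0.32,"twist": 0.038}

```text
t: 7.5
eef_pos: [0.444, 0.0358, 0.2122]
ee_rot: [3.141, 0.001, 0.094]
force: [-1.4, 0.4, -0.6]
width: 0.0139
gripper_force: 30.0
```

Call:
arm_command:
  commands:
    - {"tx": -0.05,"ty": 0.12,"tz": 0,"twist": 0}
    - {"tx": -0.05,"ty": 0.24,"tz": 0,"twist": 0}
    - {"tx": -0.05,"ty": 0.32,"tz": 0,"twist": 0}
    - {"tx": -0.05,"ty": 0.36,"tz": 0,"twist": 0}
    - {"tx": -0.05,"ty": 0.36,"tz": 0,"twist": 0}
    - {"tx": -0.05,"ty": 0.36,"tz": 0,"twist": 0}
    - {"tx": -0.05,"ty": 0.36,"tz": 0,"twist": 0}
    - {"tx": -0.05,"ty": 0.36,"tz": 0,"twist": 0}

```text
t: 8.17
eef_pos: [0.4405, -0.0491, 0.2123]
ee_rot: [-3.141, -0.0, 0.1]
force: [-0.4, 0.3, -1.2]
width: 0.0142
gripper_force: 30.0
```

```bash
python3 - <<'E'
from h import *
f=grab_frame('wrist');cv2.imwrite('pics/w5.png',f[:,:,::-1])
np.save('k5.npy',calibration('wrist')['extrinsics']);go([.48,-.055,.21],.105)
E
```

```text
t 8.22 pos [ 0.4406 -0.049   0.2123] rot [-3.141 -0.     0.101] F [-0.3  1.6 -0.4] w 0.0137
shift [0.154 0.04  0.009] twist -0.001
```

View pics/w5.png

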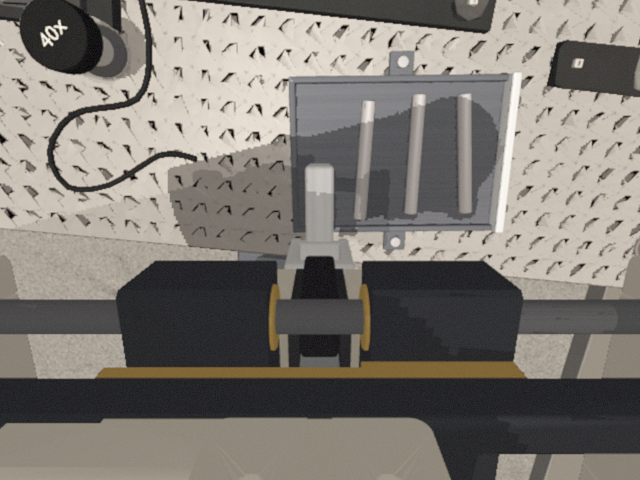

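Tray corners are at (291,78) and (519,74), with the fence's lower end at (503,232). The posts run (369,102)–(360,218), (419,95)–(411,213) and (465,96)–(465,212), and the held rake's head end is at (319,168).

```bash
python3 - <<'E'
from h import *
k=dict(camera_matrix=calibration('wrist')['camera_matrix'],extrinsics=np.load('k5.npy'))
for n,uv,z in [('c+y+x',(291,79),.012),('c+x-y',(510,77),.012),('c-x-y',(497,231),.012),('c-x+y',(294,228),.012),('f+x out',(521,74),.02),('f+x in',(513,74),.02),('f-x out',(505,232),.02),('f-x in',(496,232),.02),('A1',(369,102),.011),('A2',(360,218),.011),('B1',(419,95),.011),('B2',(411,213),.011),('C1',(465,96),.011),('C2',(465,212),.011),('headL',(305,168),.164),('headR',(333,168),.164)]:print(n,np.round(ray('',uv,z,k),4))
E
```

```text
c+y+x [ 0.5531 -0.0117  0.012 ]
c+x-y [ 0.5743 -0.2065  0.012 ]
c-x-y [ 0.433  -0.2267  0.012 ]
c-x+y [ 0.4159 -0.0258  0.012 ]
f+x out [ 0.5762 -0.2118  0.02  ]
f+x in [ 0.5755 -0.2048  0.02  ]
f-x out [ 0.4345 -0.2305  0.02  ]
f-x in [ 0.4336 -0.2218  0.02  ]
A1 [ 0.5408 -0.084   0.011 ]
A2 [ 0.4323 -0.0897  0.011 ]
B1 [ 0.5513 -0.1283  0.011 ]
B2 [ 0.4423 -0.139   0.011 ]
C1 [ 0.5546 -0.17    0.011 ]
C2 [ 0.4486 -0.1916  0.011 ]
headL [ 0.4905 -0.0355  0.164 ]
headR [ 0.492  -0.0507  0.164 ]
```

Call:
arm_command:
  commands:
    - {"tx": 0.1,"ty": 0.031,"tz": 0,"twist": -0.0045}
    - {"tx": 0.183,"ty": 0.031,"tz": 0,"twist": -0.0045}
    - {"tx": 0.183,"ty": 0.031,"tz": 0.1,"twist": -0.0045}
    - {"tx": 0.183,"ty": 0.031,"tz": 0.2,"twist": -0.0045}
    - {"tx": 0.183,"ty": 0.031,"tz": 0.3,"twist": -0.0045}
    - {"tx": 0.183,"ty": 0.031,"tz": 0.36,"twist": -0.0045}
    - {"tx": 0.183,"ty": 0.031,"tz": 0.36,"twist": -0.0045}
    - {"tx": 0.183,"ty": 0.031,"tz": 0.36,"twist": -0.0045}

```text
t: 8.88
eef_pos: [0.4866, -0.0527, 0.1221]
ee_rot: [3.141, 0.002, 0.115]
force: [0.7, 0.0, -0.7]
width: 0.0136
gripper_force: 30.0
```

```bash
python3 - <<'E'
from h import *
go([.487,-.052,.0873],.115)
grab_frame('top')
k=calibration('top');s=get_state();print(s['eef_pos'])
E
```

```text
t 8.88 pos [ 0.4866 -0.0527  0.1221] rot [3.141e+00 2.000e-03 1.150e-01] F [ 0.7  0.  -0.7] w 0.0136
shift [ 0.002 -0.003  0.139] twist -0.0
[ 0.48747494 -0.05259028  0.12303506]
```

Call:
arm_command:
  commands:
    - {"tx": 0,"ty": 0,"tz": 0.03,"twist": 0}
    - {"tx": 0,"ty": 0,"tz": 0.06,"twist": 0}
    - {"tx": 0,"ty": 0,"tz": 0.09,"twist": 0}
    - {"tx": 0,"ty": 0,"tz": 0.11,"twist": 0}
    - {"tx": 0,"ty": 0,"tz": 0.125,"twist": 0}
    - {"tx": 0,"ty": 0,"tz": 0.135,"twist": 0}
    - {"tx": 0,"ty": 0,"tz": 0.139,"twist": 0}
    - {"tx": 0,"ty": 0,"tz": 0.139,"twist": 0}

```text
t: 9.6
eef_pos: [0.4868, -0.0532, 0.0873]
ee_rot: [3.142, 0.0, 0.113]
force: [1.1, -0.1, -0.6]
width: 0.0134
gripper_force: 30.0
```

Call:
arm_command:
  commands:
    - {"tx": 0,"ty": 0.01,"tz": 0,"twist": 0}
    - {"tx": 0,"ty": 0.02,"tz": 0,"twist": 0}
    - {"tx": 0,"ty": 0.03,"tz": 0,"twist": 0}
    - {"tx": 0,"ty": 0.04,"tz": 0,"twist": 0}
    - {"tx": 0,"ty": 0.05,"tz": 0,"twist": 0}
    - {"tx": 0,"ty": 0.06,"tz": 0,"twist": 0}
    - {"tx": 0,"ty": 0.07,"tz": 0,"twist": 0}
    - {"tx": 0,"ty": 0.08,"tz": 0,"twist": 0}

```text
t: 10.27
eef_pos: [0.4891, -0.0733, 0.0876]
ee_rot: [-3.142, -0.0, 0.113]
force: [0.4, -0.8, -0.6]
width: 0.0141
gripper_force: 30.0
```

Call:
arm_command:
  commands:
    - {"tx": 0,"ty": 0.012,"tz": 0,"twist": 0}
    - {"tx": 0,"ty": 0.024,"tz": 0,"twist": 0}
    - {"tx": 0,"ty": 0.036,"tz": 0,"twist": 0}
    - {"tx": 0,"ty": 0.048,"tz": 0,"twist": 0}
    - {"tx": 0,"ty": 0.06,"tz": 0,"twist": 0}
    - {"tx": 0,"ty": 0.072,"tz": 0,"twist": 0}
    - {"tx": 0,"ty": 0.084,"tz": 0,"twist": 0}
    - {"tx": 0,"ty": 0.096,"tz": 0,"twist": 0}

```text
t: 10.93
eef_pos: [0.4918, -0.0971, 0.0876]
ee_rot: [-3.142, 0.0, 0.114]
force: [0.1, -0.1, -1.7]
width: 0.0142
gripper_force: 30.0
```

Call:
arm_command:
  commands:
    - {"tx": 0,"ty": 0.012,"tz": 0,"twist": 0}
    - {"tx": 0,"ty": 0.024,"tz": 0,"twist": 0}
    - {"tx": 0,"ty": 0.036,"tz": 0,"twist": 0}
    - {"tx": 0,"ty": 0.048,"tz": 0,"twist": 0}
    - {"tx": 0,"ty": 0.06,"tz": 0,"twist": 0}
    - {"tx": 0,"ty": 0.072,"tz": 0,"twist": 0}
    - {"tx": 0,"ty": 0.084,"tz": 0,"twist": 0}
    - {"tx": 0,"ty": 0.096,"tz": 0,"twist": 0}

```text
t: 11.6
eef_pos: [0.4946, -0.1209, 0.0876]
ee_rot: [-3.142, -0.0, 0.113]
force: [-0.2, 0.4, -1.0]
width: 0.014
gripper_force: 30.0
```

```bash
python3 - <<'E'
from h import *
f=grab_frame('wrist');cv2.imwrite('pics/w6.png',f[:,:,::-1])
g=grab_frame('top')[190:290,310:430];cv2.imwrite('pics/t6.png',cv2.resize(g,None,fx=4,fy=4,interpolation=cv2.INTER_CUBIC)[:,:,::-1])
cv2.imwrite('pics/m6.png',np.vstack([f[:260,200:620,::-1],np.pad(cv2.resize(g,None,fx=3.5,fy=3.3)[:,:,::-1],((0,0),(0,0),(0,0)))[:330,:420]]))
np.save('k6.npy',calibration('wrist')['extrinsics']);go([.4985,-.1706,.0873],.115)
E
```

```text
t 11.7 pos [ 0.4945 -0.1211  0.0875] rot [3.142 0.    0.113] F [ 0.7 -0.4 -1.5] w 0.0138
shift [-0.007  0.199  0.001] twist -0.001
```

View pics/m6.png

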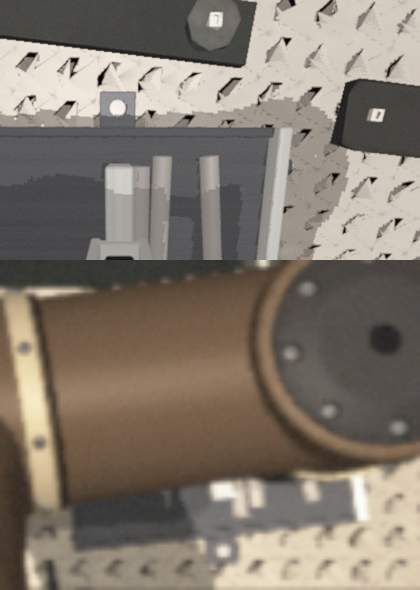

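The rake (bright bar) is pushing two posts ahead of it, both parallel. The third is ahead of them, close to the fence.

Call:
arm_command:
  commands:
    - {"tx": 0,"ty": 0.01,"tz": 0,"twist": 0}
    - {"tx": 0,"ty": 0.02,"tz": 0,"twist": 0}
    - {"tx": 0,"ty": 0.03,"tz": 0,"twist": 0}
    - {"tx": 0,"ty": 0.04,"tz": 0,"twist": 0}
    - {"tx": 0,"ty": 0.05,"tz": 0,"twist": 0}
    - {"tx": 0,"ty": 0.06,"tz": 0,"twist": 0}
    - {"tx": 0,"ty": 0.07,"tz": 0,"twist": 0}
    - {"tx": 0,"ty": 0.08,"tz": 0,"twist": 0}

```text
t: 12.37
eef_pos: [0.4968, -0.1407, 0.0875]
ee_rot: [-3.141, -0.0, 0.113]
force: [0.8, 0.5, -1.0]
width: 0.0136
gripper_force: 30.0
```

Call:
arm_command:
  commands:
    - {"tx": 0,"ty": 0.008,"tz": 0,"twist": 0}
    - {"tx": 0,"ty": 0.016,"tz": 0,"twist": 0}
    - {"tx": 0,"ty": 0.024,"tz": 0,"twist": 0}
    - {"tx": 0,"ty": 0.032,"tz": 0,"twist": 0}
    - {"tx": 0,"ty": 0.04,"tz": 0,"twist": 0}
    - {"tx": 0,"ty": 0.048,"tz": 0,"twist": 0}
    - {"tx": 0,"ty": 0.056,"tz": 0,"twist": 0}
    - {"tx": 0,"ty": 0.064,"tz": 0,"twist": 0}

```text
t: 13.03
eef_pos: [0.4987, -0.1566, 0.0876]
ee_rot: [-3.142, -0.0, 0.114]
force: [-0.4, 0.8, -0.9]
width: 0.0138
gripper_force: 30.0
```

Call:
arm_command:
  commands:
    - {"tx": 0,"ty": 0.003,"tz": 0,"twist": 0}
    - {"tx": 0,"ty": 0.006,"tz": 0,"twist": 0}
    - {"tx": 0,"ty": 0.009,"tz": 0,"twist": 0}
    - {"tx": 0,"ty": 0.012,"tz": 0,"twist": 0}
    - {"tx": 0,"ty": 0.015,"tz": 0,"twist": 0}
    - {"tx": 0,"ty": 0.018,"tz": 0,"twist": 0}
    - {"tx": 0,"ty": 0.021,"tz": 0,"twist": 0}
    - {"tx": 0,"ty": 0.024,"tz": 0,"twist": 0}

```text
t: 13.7
eef_pos: [0.4993, -0.1624, 0.0876]
ee_rot: [-3.142, -0.0, 0.114]
force: [1.1, 1.7, -1.3]
width: 0.0141
gripper_force: 30.0
```

Call:
arm_command:
  commands:
    - {"tx": 0,"ty": 0.002,"tz": 0,"twist": 0}
    - {"tx": 0,"ty": 0.004,"tz": 0,"twist": 0}
    - {"tx": 0,"ty": 0.006,"tz": 0,"twist": 0}
    - {"tx": 0,"ty": 0.008,"tz": 0,"twist": 0}
    - {"tx": 0,"ty": 0.01,"tz": 0,"twist": 0}
    - {"tx": 0,"ty": 0.01,"tz": 0,"twist": 0}
    - {"tx": 0,"ty": 0.01,"tz": 0,"twist": 0}
    - {"tx": 0,"ty": 0.01,"tz": 0,"twist": 0}

```text
t: 14.37
eef_pos: [0.4996, -0.1649, 0.0876]
ee_rot: [3.142, -0.0, 0.114]
force: [-0.7, 0.3, -1.5]
width: 0.0137
gripper_force: 30.0
```

Call:
arm_command:
  commands:
    - {"tx": 0,"ty": 0.002,"tz": 0,"twist": 0}
    - {"tx": 0,"ty": 0.004,"tz": 0,"twist": 0}
    - {"tx": 0,"ty": 0.006,"tz": 0,"twist": 0}
    - {"tx": 0,"ty": 0.008,"tz": 0,"twist": 0}
    - {"tx": 0,"ty": 0.01,"tz": 0,"twist": 0}
    - {"tx": 0,"ty": 0.01,"tz": 0,"twist": 0}
    - {"tx": 0,"ty": 0.01,"tz": 0,"twist": 0}
    - {"tx": 0,"ty": 0.01,"tz": 0,"twist": 0}

```text
t: 15.03
eef_pos: [0.4998, -0.1674, 0.0875]
ee_rot: [3.142, 0.0, 0.113]
force: [0.0, 0.5, -1.1]
width: 0.0139
gripper_force: 30.0
```

Call:
arm_command:
  commands:
    - {"tx": 0,"ty": 0.002,"tz": 0,"twist": 0}
    - {"tx": 0,"ty": 0.004,"tz": 0,"twist": 0}
    - {"tx": 0,"ty": 0.006,"tz": 0,"twist": 0}
    - {"tx": 0,"ty": 0.008,"tz": 0,"twist": 0}
    - {"tx": 0,"ty": 0.008,"tz": 0,"twist": 0}
    - {"tx": 0,"ty": 0.008,"tz": 0,"twist": 0}
    - {"tx": 0,"ty": 0.008,"tz": 0,"twist": 0}
    - {"tx": 0,"ty": 0.008,"tz": 0,"twist": 0}

```text
t: 15.7
eef_pos: [0.5001, -0.1694, 0.0876]
ee_rot: [3.141, -0.0, 0.114]
force: [-1.2, -0.3, -1.1]
width: 0.0139
gripper_force: 30.0
```

Call:
arm_command:
  commands:
    - {"tx": 0,"ty": 0.002,"tz": 0,"twist": 0}
    - {"tx": 0,"ty": 0.004,"tz": 0,"twist": 0}
    - {"tx": 0,"ty": 0.006,"tz": 0,"twist": 0}
    - {"tx": 0,"ty": 0.006,"tz": 0,"twist": 0}
    - {"tx": 0,"ty": 0.006,"tz": 0,"twist": 0}
    - {"tx": 0,"ty": 0.006,"tz": 0,"twist": 0}
    - {"tx": 0,"ty": 0.006,"tz": 0,"twist": 0}
    - {"tx": 0,"ty": 0.006,"tz": 0,"twist": 0}

```text
t: 16.37
eef_pos: [0.5003, -0.1709, 0.0876]
ee_rot: [3.142, -0.0, 0.113]
force: [-0.7, 0.5, -0.9]
width: 0.0139
gripper_force: 30.0
```

Call:
arm_command:
  commands:
    - {"tx": 0,"ty": 0.002,"tz": 0,"twist": 0}
    - {"tx": 0,"ty": 0.004,"tz": 0,"twist": 0}
    - {"tx": 0,"ty": 0.006,"tz": 0,"twist": 0}
    - {"tx": 0,"ty": 0.006,"tz": 0,"twist": 0}
    - {"tx": 0,"ty": 0.006,"tz": 0,"twist": 0}
    - {"tx": 0,"ty": 0.006,"tz": 0,"twist": 0}
    - {"tx": 0,"ty": 0.006,"tz": 0,"twist": 0}
    - {"tx": 0,"ty": 0.006,"tz": 0,"twist": 0}

```text
t: 17.03
eef_pos: [0.5004, -0.1717, 0.0876]
ee_rot: [-3.141, -0.0, 0.113]
force: [-0.4, 4.4, 0.8]
width: 0.0138
gripper_force: 30.0
```

```bash
python3 - <<'E'
from h import *
F=[]
for i in range(4):
    f=grab_frame('wrist');F.append(get_state()['force'])
print(np.round(F,1).tolist())
a=cv2.resize(f[60:270,250:470,::-1],None,fx=2.8,fy=2.8,interpolation=cv2.INTER_CUBIC);cv2.imwrite('pics/w7.png',a)
np.save('k7.npy',calibration('wrist')['extrinsics'])
E
```

```text
[[-0.4, 5.3, 0.9], [-1.0, 5.0, 0.5], [-0.7, 5.0, 0.9], [-0.5, 5.1, 0.4]]
```

View pics/w7.png

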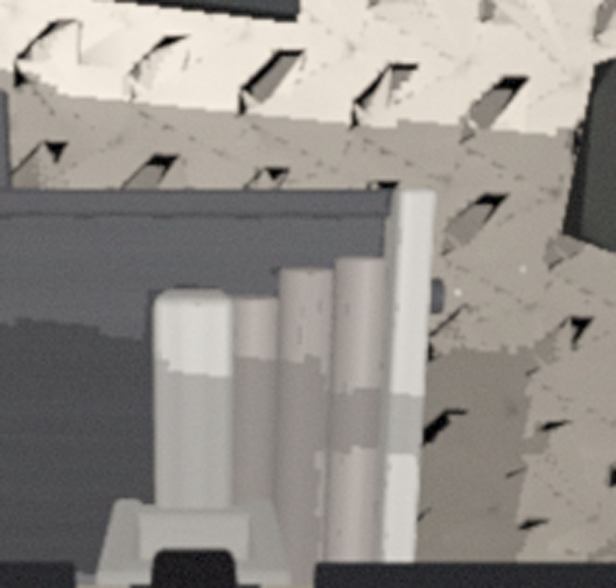

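The three posts lie side by side against the fence with the rake behind them, and the measured press is a steady 5 N. I'll back off slowly, then lift.

Call:
arm_command:
  commands:
    - {"tx": 0,"ty": -0.003,"tz": 0,"twist": 0}
    - {"tx": 0,"ty": -0.006,"tz": 0,"twist": 0}
    - {"tx": 0,"ty": -0.01,"tz": 0,"twist": 0}
    - {"tx": 0,"ty": -0.02,"tz": 0,"twist": 0}
    - {"tx": 0,"ty": -0.04,"tz": 0,"twist": 0}
    - {"tx": 0,"ty": -0.06,"tz": 0,"twist": 0}
    - {"tx": 0,"ty": -0.08,"tz": 0,"twist": 0}
    - {"tx": 0,"ty": -0.08,"tz": 0,"twist": 0}

```text
t: 17.9
eef_pos: [0.498, -0.1516, 0.0876]
ee_rot: [-3.142, -0.0, 0.114]
force: [-0.3, 0.9, -2.7]
width: 0.0139
gripper_force: 30.0
```

Call:
arm_command:
  commands:
    - {"tx": 0,"ty": 0,"tz": -0.05,"twist": 0}
    - {"tx": 0,"ty": 0,"tz": -0.15,"twist": 0}
    - {"tx": 0,"ty": 0,"tz": -0.25,"twist": 0}
    - {"tx": 0,"ty": 0,"tz": -0.35,"twist": 0}
    - {"tx": 0,"ty": 0,"tz": -0.45,"twist": 0}
    - {"tx": 0,"ty": 0,"tz": -0.45,"twist": 0}
    - {"tx": 0,"ty": 0,"tz": -0.45,"twist": 0}
    - {"tx": 0,"ty": 0,"tz": -0.45,"twist": 0}

```text
t: 18.57
eef_pos: [0.4977, -0.1522, 0.1995]
ee_rot: [-3.141, 0.0, 0.113]
force: [-0.7, 0.3, -1.3]
width: 0.0137
gripper_force: 30.0
```

```bash
python3 - <<'E'
from h import *
go([.42,.06,.2],-1.571)
f=grab_frame('wrist');cv2.imwrite('pics/w8.png',cv2.resize(f[:270,200:560,::-1],None,fx=2,fy=2))
E
```

```text
t 18.57 pos [ 0.4977 -0.1522  0.1995] rot [-3.141  0.     0.113] F [-0.7  0.3 -1.3] w 0.0137
shift [-0.213 -0.879 -0.001] twist 0.536
```

View pics/w8.png

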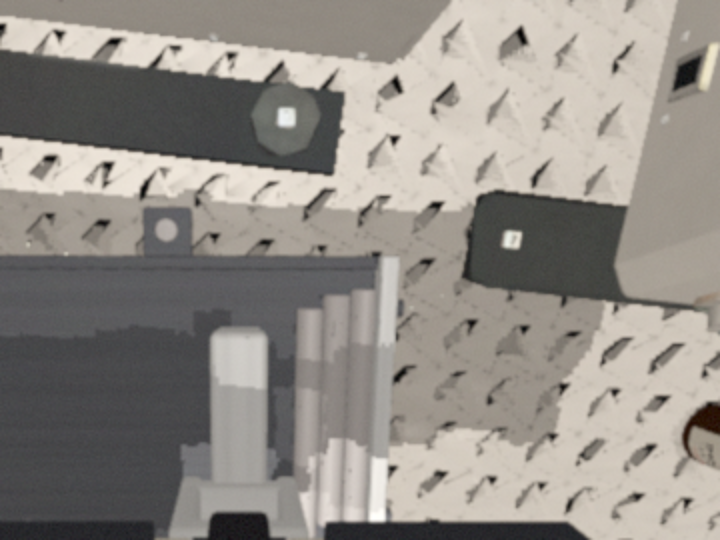

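The row has stayed tight against the fence with the rake lifted away. That was my 11th picture, one over the limit of 10, so I won't view any more.

Call:
arm_command:
  commands:
    - {"tx": -0.21,"ty": -0.88,"tz": 0,"twist": 0.3}
    - {"tx": -0.21,"ty": -0.88,"tz": 0,"twist": 0.3}
    - {"tx": -0.21,"ty": -0.88,"tz": 0,"twist": 0.3}
    - {"tx": -0.21,"ty": -0.88,"tz": 0,"twist": 0.3}
    - {"tx": -0.21,"ty": -0.88,"tz": 0,"twist": 0.3}
    - {"tx": -0.21,"ty": -0.88,"tz": 0,"twist": 0.3}
    - {"tx": -0.21,"ty": -0.88,"tz": 0,"twist": 0.3}
    - {"tx": -0.21,"ty": -0.88,"tz": 0,"twist": 0.3}

```text
t: 19.28
eef_pos: [0.4196, 0.0624, 0.1992]
ee_rot: [3.141, 0.001, -0.758]
force: [-0.4, 0.2, -0.7]
width: 0.0139
gripper_force: 30.0
```

Call:
arm_command:
  commands:
    - {"tx": 0,"ty": 0,"tz": 0,"twist": 0.236}
    - {"tx": 0,"ty": 0,"tz": 0,"twist": 0.236}
    - {"tx": 0,"ty": 0,"tz": 0,"twist": 0.236}
    - {"tx": 0,"ty": 0,"tz": 0,"twist": 0.236}
    - {"tx": 0,"ty": 0,"tz": 0,"twist": 0.236}
    - {"tx": 0,"ty": 0,"tz": 0,"twist": 0.236}
    - {"tx": 0,"ty": 0,"tz": 0,"twist": 0.236}
    - {"tx": 0,"ty": 0,"tz": 0,"twist": 0.236}

```text
t: 19.95
eef_pos: [0.4206, 0.0599, 0.1992]
ee_rot: [3.14, -0.001, -1.493]
force: [-0.8, -0.6, -1.2]
width: 0.0141
gripper_force: 30.0
```

```bash
python3 - <<'E'
from h import *
go([.42,.06,.086],-1.571)
E
```

```text
t 19.95 pos [0.4206 0.0599 0.1992] rot [ 3.140e+00 -1.000e-03 -1.493e+00] F [-0.8 -0.6 -1.2] w 0.0141
shift [-0.001  0.002  0.453] twist 0.025
```

Call:
arm_command:
  commands:
    - {"tx": 0,"ty": 0,"tz": 0.08,"twist": 0}
    - {"tx": 0,"ty": 0,"tz": 0.18,"twist": 0}
    - {"tx": 0,"ty": 0,"tz": 0.28,"twist": 0}
    - {"tx": 0,"ty": 0,"tz": 0.36,"twist": 0}
    - {"tx": 0,"ty": 0,"tz": 0.41,"twist": 0}
    - {"tx": 0,"ty": 0,"tz": 0.44,"twist": 0}
    - {"tx": 0,"ty": 0,"tz": 0.455,"twist": 0}
    - {"tx": 0,"ty": 0,"tz": 0.455,"twist": 0}

```text
t: 20.62
eef_pos: [0.4208, 0.06, 0.0858]
ee_rot: [3.14, -0.001, -1.495]
force: [1.0, 0.6, -1.1]
width: 0.0141
gripper_force: 30.0
```

Call:
arm_command:
  commands:
    - {"tx": 0,"ty": 0,"tz": 0.003,"twist": 0}
    - {"tx": 0,"ty": 0,"tz": 0.006,"twist": 0}
    - {"tx": 0,"ty": 0,"tz": 0.009,"twist": 0}
    - {"tx": 0,"ty": 0,"tz": 0.012,"twist": 0}
    - {"tx": 0,"ty": 0,"tz": 0.014,"twist": 0}
    - {"tx": 0,"ty": 0,"tz": 0.014,"twist": 0}
    - {"tx": 0,"ty": 0,"tz": 0.014,"twist": 0}
    - {"tx": 0,"ty": 0,"tz": 0.014,"twist": 0}

```text
t: 21.28
eef_pos: [0.4211, 0.0602, 0.0829]
ee_rot: [-3.141, 0.0, -1.497]
force: [0.1, 0.9, -1.7]
width: 0.0139
gripper_force: 30.0
```

Call:
arm_command:
  commands:
    - {"tx": 0,"ty": 0,"tz": 0.001,"twist": 0}
    - {"tx": 0,"ty": 0,"tz": 0.003,"twist": 0}
    - {"tx": 0,"ty": 0,"tz": 0.005,"twist": 0}
    - {"tx": 0,"ty": 0,"tz": 0.007,"twist": 0}
    - {"tx": 0,"ty": 0,"tz": 0.008,"twist": 0}
    - {"tx": 0,"ty": 0,"tz": 0.008,"twist": 0}
    - {"tx": 0,"ty": 0,"tz": 0.008,"twist": 0}
    - {"tx": 0,"ty": 0,"tz": 0.008,"twist": 0}

```text
t: 21.95
eef_pos: [0.4211, 0.0602, 0.0808]
ee_rot: [3.142, -0.0, -1.497]
force: [-0.4, -0.1, -1.5]
width: 0.0143
gripper_force: 30.0
```

Call:
arm_command:
  commands:
    - {"tx": 0,"ty": 0,"tz": 0.001,"twist": 0}
    - {"tx": 0,"ty": 0,"tz": 0.002,"twist": 0}
    - {"tx": 0,"ty": 0,"tz": 0.003,"twist": 0}
    - {"tx": 0,"ty": 0,"tz": 0.004,"twist": 0}
    - {"tx": 0,"ty": 0,"tz": 0.004,"twist": 0}
    - {"tx": 0,"ty": 0,"tz": 0.004,"twist": 0}
    - {"tx": 0,"ty": 0,"tz": 0.004,"twist": 0}
    - {"tx": 0,"ty": 0,"tz": 0.004,"twist": 0}

```text
t: 22.62
eef_pos: [0.4212, 0.0601, 0.0804]
ee_rot: [-3.141, -0.0, -1.496]
force: [-3.0, -0.7, 7.0]
width: 0.0141
gripper_force: 30.0
```

The tines are on the table at 7 N, so I release.

Call:
arm_command:
  commands:
    - {"tx": 0,"ty": 0,"tz": -0.001,"twist": 0}
    - {"tx": 0,"ty": 0,"tz": -0.001,"twist": 0}
    - {"tx": 0,"ty": 0,"tz": -0.001,"twist": 0}
    - {"tx": 0,"ty": 0,"tz": -0.001,"twist": 0}
    - {"tx": 0,"ty": 0,"tz": -0.001,"twist": 0}
    - {"tx": 0,"ty": 0,"tz": -0.001,"twist": 0}
    - {"tx": 0,"ty": 0,"tz": -0.001,"twist": 0}
    - {"tx": 0,"ty": 0,"tz": -0.001,"twist": 0}
  claw: 0.5

```text
t: 23.28
eef_pos: [0.4211, 0.0602, 0.08]
ee_rot: [3.142, -0.0, -1.497]
force: [0.3, 0.4, -0.3]
width: 0.0439
gripper_force: 0.0
```

Call:
arm_command:
  commands:
    - {"tx": 0,"ty": 0,"tz": -0.02,"twist": 0}
    - {"tx": 0,"ty": 0,"tz": -0.06,"twist": 0}
    - {"tx": 0,"ty": 0,"tz": -0.12,"twist": 0}
    - {"tx": 0,"ty": 0,"tz": -0.2,"twist": 0}
    - {"tx": 0,"ty": 0,"tz": -0.3,"twist": 0}
    - {"tx": 0,"ty": 0,"tz": -0.4,"twist": 0}
    - {"tx": 0,"ty": 0,"tz": -0.5,"twist": 0}
    - {"tx": 0,"ty": 0,"tz": -0.5,"twist": 0}

```text
t: 23.95
eef_pos: [0.4235, 0.0611, 0.2102]
ee_rot: [-3.134, 0.002, -1.496]
force: [0.3, 0.5, -0.3]
width: 0.0438
gripper_force: 0.0
```

```bash
python3 - <<'E'
from h import *
s=get_state();print(s['t'],s['eef_pos'],s['width'],s['force'])
f=grab_frame('wrist');k=calibration('wrist')
for z,n in [(.097,'rake_grip'),(0,'rake')]:
    print(n,[(np.round(d['uv']).tolist(),round(d['score'],2),np.round(ray('wrist',d['uv'],z,k),3).tolist()) for d in spot_point(n,'wrist')[:2]], proj('wrist',[.421,.06,z],k))
grab_frame('scene')
print([(np.round(d['uv']).tolist(),round(d['score'],2)) for d in spot_point('rake_grip','scene')[:3]],proj('scene',[.421,.06,.097]),proj('scene',[.421,.06,0]),[np.round(d['rect']).tolist() for d in boxes_of('rake','scene')[:3]])
E
```

```text
23.95 [0.42352705 0.06109545 0.21022977] 0.04383199773862694 [ 0.32116489  0.49820049 -0.27599877]
rake_grip [([326.0, 224.0], 0.86, [0.419, 0.059, 0.097])] [323.35080729 225.50641677]
rake [([324.0, 199.0], 0.58, [0.42, 0.058, 0.0])] [322.83545925 201.37054401]
[([291.0, 243.0], 0.62), ([227.0, 206.0], 0.48), ([296.0, 274.0], 0.47)] [291.56210953 245.42790331] [293.21092891 274.77077856] [[280.0, 238.0, 310.0, 282.0], [219.0, 203.0, 235.0, 225.0]]
```

Both cameras show the rake standing upright at (0.42, 0.06), so I hand in.

```bash
python3 -c "from station import *;print(job_done())"
```

```text
the job is handed in; nothing more can be done
None
```

I handed the job in at about 24 s, with no verdict returned: the posts were combed tight against the fence (pressed at about 5 N) and the rake was left standing on its tines on the bare table near (0.42, 0.06); I viewed 11 pictures, one over the limit of 10.

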